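# Set out the seed-sorting place on the banco

## Task

Set out the seed-sorting place: stand the white clay jar in the middle of the square tile and put the stone lid on top of it, centred; set the grey stone dish on the banco halfway between the jar and the blue planter; and lay the wooden spoon rest on the banco beside the tile, on the side towards the yellow planter, parallel to and centred on that edge of the tile with a finger's width (about 2 cm) between them. Everything stands upright and is let go of; the terracotta jar and the wooden bowl stay where they are.

Things in the scene. Friction and masses are not known exactly. Their poses are not given: they have to be found in the camera images.
- jar_center (a point): centre (35 mm above its foot) of the open white clay seed jar, 70 mm tall, round, belly 60 mm across with upright sides from 16 to 48 mm above the foot, mouth rim 50 mm across. Loose, upright; z is up its axis
- lid_center (a point): centre (15 mm above its underside) of the jar's lid: dark grey stone disc 58 mm across and 8 mm thick with a pale wooden knob on top, 18 mm across and 22 mm tall (30 mm tall in all). Flat below: it simply rests on the jar's rim. Loose; z is up
- dish_center (a point): centre (12 mm above its underside) of the polished mid-grey stone dish, round, 60 mm across, 24 mm tall, upright sides above 6 mm, hollow. Loose; z is up
- rest_center (a point): centre (9 mm above its underside) of the brown wooden spoon rest, a shallow trough 110 mm long (its x), 44 mm wide (its y), 18 mm tall, with a notch in one end. Loose; z is up
- tile: square glazed tile, white with a blue border and a terracotta-coloured round spot in its middle, 140 x 140 mm, 10 mm thick, fixed. Origin: centre of its underside, on the banco's surface. Its y axis points along the row towards the planter at its left (seen from the robot), its x away from the robot; x and y are parallel to its edges. The planters stand on its left and right, about 270 mm from its centre, in line with its y axis
- blue_planter: blue glazed planter with a small cactus, 72 mm across, 60 mm tall, 112 mm with the cactus, fixed; on one side of the tile. Origin: centre of its underside
- yellow_planter: yellow glazed planter, otherwise the same as the blue one, fixed; on the other side of the tile. Origin: centre of its underside
- red_jar_center (a point): centre (35 mm up) of a terracotta (orange-brown) jar of the same shape as the white one. Loose; not part of the job, to be left alone
- wood_bowl_center (a point): centre (12 mm up) of a dark brown wooden bowl of the same shape as the stone dish, 60 mm across, 24 mm tall. Loose; not part of the job, to be left alone
Things that resemble listed ones, but are neither listed nor needed, are in the scene too. Leave any green look-alike of the part that bears lid_center alone. Of the things that look like the part that bears rest_center, the larger one is meant.

How it is judged:
By the outcome, as a careful person would: the job done as asked, in the order asked, and still so for the second after the job is handed in, with the robot touching nothing.
It also fails if it takes over 125 s, if anything falls off the work surface, if the arm or the gripper's body presses on something with over 40 N, if the wrist force passes 120 N, or if a joint passes its speed limit or range.

## Robot

A 7-joint arm with a two-finger parallel gripper is mounted at the origin on the work surface. World frame = base frame: x ahead of the robot, y to its left, z up, the work surface at z = 0. Lengths are in mm, angles in rad, forces in N, time in s.
With the tool pointing down it reaches from about 400 to 850 mm from the base axis. Payload 10.4 kg.
Tool frame: the origin (TCP) lies at the very end of the fingers, on their centre line; the grasp point (between the pads) lies 19 mm behind it; z points along the fingers, y is the line along which they close (so a half turn about z gives the same grasp; the last joint's range is limited). The gripper opens to 85 mm and grips with 20 to 120 N. Pads are 22 mm wide; open, the fingers measure 114 mm over their backs; the gripper's body (76 mm by 85 mm) begins 54 mm behind the grasp point. The pads swing forward as they close: fully open they stand 13 mm farther back than shut.
Start: joints at [-1.225, 0.332, -0.065, 1.46, 0.022, 1.35, -0.088], TCP at [225.299, 583.002, 231.338] pointing down, gripper open.
Joint ranges: [-2.6, 2.6], [-0.5, 2.12], [-1.47, 1.34], [0.16, 2.42], [-1.27, 4.41], [0.06, 2.06], [-2.6, 2.6]. Speed limits (rad/s): [2.22, 2.22, 2.79, 2.79, 3.14, 3.14, 3.14].

## Interface

Orientations are given as [roll, pitch, yaw] about the fixed x, y, z axes, in that order (R = Rz(yaw) Ry(pitch) Rx(roll)).
In Python, from workcell import robot gives the robot as it stands.
- The arm moves only by the tool step_arm, never from a script. Its arguments are lists of equal length, an entry for each row: "travel": the shift along the tool's x, y, z in cm, a list of three; "roll": the turn about the tool's z in degrees. In form: {"travel": [[tx, ty, tz], ...], "roll": [roll, ...]}. A call has 1 to 10 rows; each row is the pose to reach, as a shift and turn from the pose commanded when the call began, along the tool's axes at that moment; what a row does not reach only later rows make up. A row lasts 1/10 s, in which the tool goes at most 50 mm and 8.59 degrees, less where a joint would pass 70% of its speed; a pose out of reach is approached as far as the arm can. A call with a gripper value outside its range is refused whole. "grip" is the finger opening in cm, from 0 to 8.54, set as the call begins (left out, the last holds). The fingers move at their own pace and stop on an object; "grip_force" is the grip in N (left out, the last holds). Time passes only in rows, so rows that repeat a pose let the fingers close. It gives the time, the measured TCP pose, the force, the opening and the grip force at its end, in the units of the state.
- robot.get_obs(): the state, without advancing time (a new reading comes with each control period).
- robot.grab_frame(name): name is "scene" or "top" or "wrist"; returns a dict with "pixels" (400x640x3 uint8, red, green, blue), "depth" (400x640 float32, mm along the optical axis (not along the pixel's ray), 0 where there is no reading), "camera_matrix" (3x3 intrinsics, pixels), "extrinsics" (4x4, takes a point from world to camera coordinates). Camera axes: x right, y up, looking along -z (the intrinsics and any distortion apply to the point x, -y, -z); pixel columns grow to the right and rows downward; lengths in mm; the calibration is good to about 2 mm. The wrist camera is an equidistant fisheye: a pixel r from the principal point sees the ray r / f radians off the axis. A picture is of the moment at which its call begins.
- robot.hand_in(): hands the job in; it is judged then, once.
The state is a dict: "time_s": time; "joints": joint angles; "joint_velocities": joint speeds; "effort": joint torques, N m; "tool_pos": TCP position; "tool_rot": TCP orientation; "contact_force": force on the tool from outside, world axes, zero at the start; "wrist_torque": the same for the moment, N m; "gripper_width": opening from 0.0 (shut) to 1.0 (fully open); "finger_force": force on a finger pad.
Only numpy, scipy, OpenCV 4.12 (cv2) and the standard library are available. Lean on these libraries where they do the work, as an engineer would, in place of code of your own. Each camera call takes 0.05 s, during which the arm holds its last target. There are 200 camera calls.

## Working session

There is one attempt and no reset: what is moved stays moved. The work goes in short steps, Python scripts to look and compute and a tool call to move; the robot and the scene stay as the last step left them, time stands still between calls to the robot, and variables do not carry over. Pictures are saved under pics/ and viewed, at most 15 in all, crops included, and the job is handed in when it is done.

Besides the shell and the picture viewer there is one more tool, called after "Emit:" in YAML: its name, and indented under it one key for each argument. step_arm: Moves the arm, as the interface text tells. Its arguments: {"type":"object","properties":{"travel":{"type":"array"},"roll":{"type":"array"},"grip":{"type":"number"},"grip_force":{"type":"number"}},"required":["travel","roll"]}

```bash
mkdir -p pics; ls
cat > h.py <<'E'
import numpy as np, cv2
from workcell import robot
def grab(n):
    f=robot.grab_frame(n); np.savez('/tmp/%s.npz'%n,**f); return f
def load(n): return dict(np.load('/tmp/%s.npz'%n))
def world(f,u,v,d=None,fish=False,z=None):
    """pixel -> world by depth, or on plane z"""
    K=f['camera_matrix'];E=f['extrinsics'];R=E[:3,:3];t=E[:3,3]
    x=(u-K[0,2])/K[0,0];y=(v-K[1,2])/K[1,1]
    if fish:
        r=np.hypot(x,y); k=np.tan(r)/r if r>1e-9 else 1; x*=k;y*=k
    ray=np.array([x,-y,-1.]); c=-R.T@t; w=R.T@ray
    s=(z-c[2])/w[2] if z is not None else d
    return c+s*w
def save(f,name,crop=None,scale=1):
    im=f['pixels'][:,:,::-1]
    if crop: im=im[crop[1]:crop[3],crop[0]:crop[2]]
    cv2.imwrite('pics/'+name,cv2.resize(im,None,fx=scale,fy=scale,interpolation=cv2.INTER_CUBIC))
E
python3 - <<'E'
from h import *
for n in('top','scene'):
    f=grab(n); save(f,n+'1.png',scale=1.25); print(f['camera_matrix'],f['extrinsics'])
print(robot.get_obs())
E
```

```text
pics
[[500.17367908   0.         315.0227985 ]
 [  0.         500.17367908 194.29386243]
 [  0.           0.           1.        ]] [[-2.09705560e-02 -9.99767073e-01 -5.10252725e-03 -7.60961782e-01]
 [ 9.82133757e-01 -2.15548069e-02  1.86945644e-01 -5.01470270e+02]
 [-1.87012083e-01 -1.09101017e-03  9.82357008e-01 -1.21398177e+03]
 [ 0.00000000e+00  0.00000000e+00  0.00000000e+00  1.00000000e+00]]
[[370.1420562    0.         317.96756727]
 [  0.         370.1420562  194.53166702]
 [  0.           0.           1.        ]] [[ 7.12447374e-01  7.01719612e-01 -2.88536354e-03 -3.53932252e+02]
 [-5.84810275e-01  5.96013255e-01  5.50240986e-01  2.82911735e+02]
 [ 3.87834606e-01 -3.90330355e-01  8.35000918e-01 -1.42150997e+03]
 [ 0.00000000e+00  0.00000000e+00  0.00000000e+00  1.00000000e+00]]
{'time_s': 0.1, 'joints': array([-1.22462098,  0.33279076, -0.06469077,  1.46086531,  0.02161537,
        1.34990889, -0.08850493]), 'joint_velocities': array([ 0.00130566, -0.00125983,  0.00033786, -0.00310553,  0.00013061,
       -0.0004683 ,  0.00072548]), 'effort': array([ 3.69779718e-04, -6.26741838e+01,  4.82157210e-02, -3.92431176e+01,
        1.62489881e-02,  6.88628134e-03,  5.74947450e-06]), 'tool_pos': array([225.18591812, 582.65687782, 230.60285795]), 'tool_rot': array([-3.14031853e+00,  7.68331426e-05,  2.77282647e+00]), 'contact_force': array([-0.67468321,  0.2240364 ,  0.7514181 ]), 'wrist_torque': array([-0.01242838, -0.00597994, -0.0096235 ]), 'finger_force': 0.0, 'gripper_width': 0.9979005983208026}
```

View pics/top1.png

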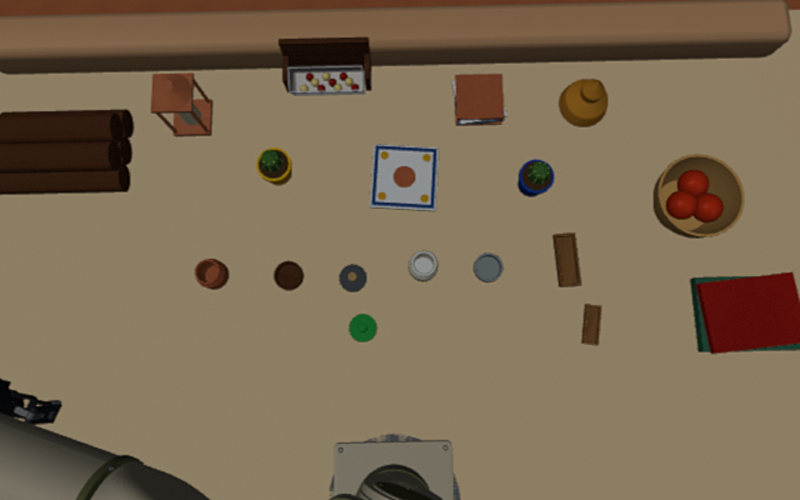

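View pics/scene1.png

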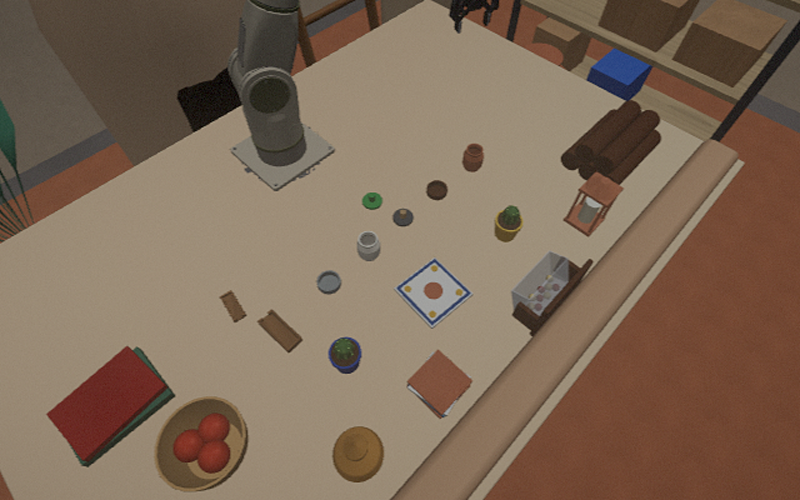

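The top view (shown at 1.25x) has the white jar at (423,265), the grey dish at (488,267), the dark lid with a pale knob at (352,277) and the tile at (404,177). The yellow planter is at (275,165) on the left and the blue one at (537,177) on the right.

- **Lid candidates:** dark grey (352,277) or green (362,328). The grey one fits.
- **Rest candidates:** (567,260) about 52 px long, or (591,324) about 40 px. The larger one fits.
- **Jar candidates:** white (423,265) or terracotta (211,273). The white one fits.
- **Dish candidates:** grey (488,267) or brown (289,275). The grey one fits.

Run:
```python
from h import *
f=load('top'); save(f,'crop1.png',(140,180,500,290),2.2)
d=f['depth']; K=f['camera_matrix'];E=f['extrinsics']
v,u=np.mgrid[:400,:640]
P=np.stack([(u-K[0,2])/K[0,0]*d,-(v-K[1,2])/K[1,1]*d,-d],-1)
W=(P-E[:3,3])@E[:3,:3]
np.save('/tmp/W.npy',W)
m=((W[...,2]>5)&(d>0)).astype('uint8'); m=cv2.morphologyEx(m,cv2.MORPH_OPEN,np.ones((3,3)))
n,l,s,c=cv2.connectedComponentsWithStats(m)
for i in range(1,n):
    if 40<s[i,4]<4000:
        q=W[l==i]; px=f['pixels'][l==i].mean(0)
        print(c[i].round(1),s[i,4],'xy',((q.max(0)+q.min(0))/2).round(1)[:2],'ext',np.ptp(q,0).round(0),'zmax',q[:,2].max().round(1),px.round(0))
print('table z',np.median(W[300:330,150:300,2]))
```

```text
[144.9  82.6] 1817 xy [814.6 419.1] ext [119.  84. 163.] zmax 168.4 [98. 59. 39.]
[383.3  79. ] 1566 xy [ 814.3 -202.9] ext [109. 117.  43.] zmax 49.1 [102.  60.  42.]
[467.3  82.1] 1207 xy [ 792.2 -418.4] ext [ 94.  97. 111.] zmax 135.9 [99. 67. 20.]
[323.8 141.6] 2192 xy [649.3 -37.6] ext [148. 143.  13.] zmax 18.0 [113. 112. 114.]
[219.8 132.5] 672 xy [669.2 237. ] ext [ 73.  84. 107.] zmax 112.3 [62. 59. 19.]
[559.9 156.8] 3584 xy [ 576.8 -621.7] ext [168. 173.  91.] zmax 95.7 [90. 49. 25.]
[428.4 142.2] 665 xy [ 631.6 -305.3] ext [ 71.  71. 107.] zmax 113.7 [33. 42. 42.]
[453.3 206.8] 518 xy [ 466.2 -367.9] ext [112.  50.  20.] zmax 25.1 [72. 50. 28.]
[338.7 212.9] 341 xy [454.  -69.5] ext [57. 58. 70.] zmax 75.0 [110. 109. 102.]
[394.8 206.7] 90 xy [ 466.1 -212.8] ext [34. 40. 25.] zmax 29.7 [75. 80. 79.]
[169.7 218.9] 449 xy [447.7 355.7] ext [59. 58. 72.] zmax 77.1 [73. 41. 25.]
[225.  215.2] 90 xy [452.3 214.5] ext [42. 37. 21.] zmax 25.9 [39. 23. 13.]
[382.7 217.3] 75 xy [ 444.4 -186.6] ext [42. 24. 23.] zmax 28.4 [76. 82. 82.]
[236.5 224.7] 92 xy [435.7 192. ] ext [42. 33. 23.] zmax 28.3 [54. 38. 25.]
[282.2 221.4] 71 xy [439.4  73.7] ext [25. 23. 28.] zmax 33.7 [78. 67. 51.]
[291.7 262.7] 183 xy [334.1  53.1] ext [43. 51. 29.] zmax 33.9 [23. 92. 39.]
table z -0.4855751755174187
```

View pics/crop1.png

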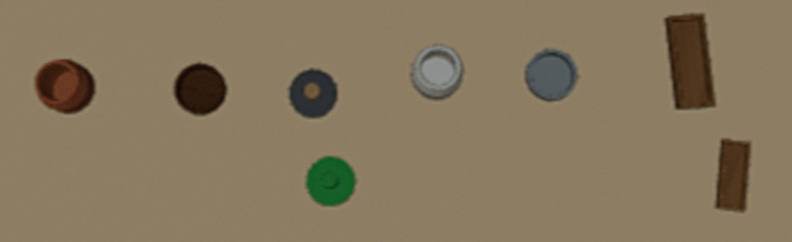

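The crop confirms it. The dark grey lid with a pale knob is at (313,92), the white jar at (437,70), the grey dish at (551,74) and the large rest at (690,60). The green lid at (330,181) and the small rest at (733,175) are the look-alikes to leave alone.

```bash
cat >> h.py <<'E'
def blob(f,c,mask,r=40):
    """largest connected blob near pixel c -> contour"""
    m=np.zeros(mask.shape,'uint8'); x,y=map(int,c); ys=slice(max(0,y-r),y+r); xs=slice(max(0,x-r),x+r)
    m[ys,xs]=mask[ys,xs]
    cs,_=cv2.findContours(m,cv2.RETR_EXTERNAL,cv2.CHAIN_APPROX_NONE)
    return max(cs,key=cv2.contourArea)
def plane(f,cnt,z,fish=False): return np.array([world(f,u,v,z=z,fish=fish)[:2] for u,v in cnt.reshape(-1,2)],'float32')
E
python3 - <<'E'
from h import *
f=load('top'); hsv=cv2.cvtColor(f['pixels'],cv2.COLOR_RGB2HSV).astype(int); H,S,V=[hsv[...,i] for i in range(3)]
bg=np.median(f['pixels'][160:280,150:420].reshape(-1,3),0); print('bg',bg)
diff=(np.abs(f['pixels'].astype(int)-bg).max(-1)>22)
blue=((H>95)&(H<135)&(S>100))
yel=((H>18)&(H<35)&(S>150))
c=blob(f,(324,142),blue,40); q=plane(f,c,10); r=cv2.minAreaRect(q); print('tile',r)
for n,p,z,rr in(('lid',(282,222),8,28),('jar',(338,212),55,28),('dish',(390,213),24,28),('rest',(453,207),18,30)):
    q=plane(f,blob(f,p,diff,rr),z); print(n,cv2.minEnclosingCircle(q),cv2.minAreaRect(q))
# spot
red=((H<15)&(S>100)); q=plane(f,blob(f,(324,142),red,14),10); print('spot',cv2.minEnclosingCircle(q))
for n,p,m in(('blue',(428,142),blue),('yellow',(220,132),yel)):
    q=plane(f,cv2.convexHull(blob(f,p,m,28)),60); print(n,cv2.fitEllipse(q),cv2.minEnclosingCircle(q))
E
```

```text
bg [141. 126.  99.]
tile ((652.2748413085938, -35.97967529296875), (129.30174255371094, 129.68994140625), 85.34830474853516)
lid ((438.35015869140625, 74.80806732177734), 29.75017738342285) ((438.17437744140625, 75.10877227783203), (56.73982238769531, 57.19291687011719), 89.27008056640625)
jar ((452.4665832519531, -68.02685546875), 31.735984802246094) ((453.2676086425781, -68.38488006591797), (58.24992752075195, 60.4267692565918), 43.39295196533203)
dish ((452.0341491699219, -201.93899536132812), 31.87565040588379) ((451.8829650878906, -202.75485229492188), (57.18928527832031, 62.50244903564453), 43.130367279052734)
rest ((465.0440368652344, -364.9468688964844), 58.744232177734375) ((464.9056091308594, -365.22174072265625), (112.28069305419922, 50.060646057128906), 2.687004804611206)
spot ((652.0885009765625, -36.182743072509766), 22.53497886657715)
blue ((628.6036376953125, -301.5213928222656), (67.72509002685547, 79.74147033691406), 50.04291915893555) ((627.016845703125, -301.9517822265625), 39.805625915527344)
yellow ((665.833251953125, 229.720947265625), (70.10569763183594, 81.1899642944336), 122.69474029541016) ((665.2606201171875, 228.4208984375), 40.83826446533203)
```

```bash
cat >> h.py <<'E'
from scipy.spatial.transform import Rotation as Ro
def go(x,y,z,yaw_deg):
    """print travel (cm, tool axes) and roll (deg) to a tool-down target"""
    o=robot.get_obs(); R=Ro.from_euler('xyz',o['tool_rot']).as_matrix()
    t=R.T@(np.array([x,y,z])-o['tool_pos'])/10; yaw=np.degrees(o['tool_rot'][2])
    print('pos',o['tool_pos'].round(1),'yaw',round(yaw,1),'j7',o['joints'][6].round(2),'t',round(o['time_s'],1),'grip',o['gripper_width'].round(3),'-> travel',t.round(2),'roll',round((yaw-yaw_deg+180)%360-180,1))
E
python3 -c "
from h import *
go(453,-68,200,90)"
```

```text
Traceback (most recent call last):
  File "h.py", line 31, in go
    print('pos',o['tool_pos'].round(1),'yaw',round(yaw,1),'j7',o['joints'][6].round(2),'t',round(o['time_s'],1),'grip',o['gripper_width'].round(3),'-> travel',t.round(2),'roll',round((yaw-yaw_deg+180)%360-180,1))
                                                                                                                       ^^^^^^^^^^^^^^^^^^^^^^^^
AttributeError: 'float' object has no attribute 'round'
```

```bash
sed -i "s/o\['gripper_width'\].round(3)/round(o['gripper_width'],3)/" h.py; python3 -c "
from h import *
go(453,-68,200,90)"
```

```text
pos [225.2 582.7 230.6] yaw 158.9 j7 -0.09 t 0.1 grip 0.998 -> travel [-44.7  -52.48   3.13] roll 68.9
```

Emit:
step_arm:
  travel:
    - [-30.7,-22.7,0]
    - [-30.7,-22.7,0]
    - [-30.7,-22.7,0]
    - [-30.7,-22.7,0]
    - [-30.7,-22.7,0]
    - [-30.7,-22.7,0]
    - [-30.7,-22.7,0]
    - [-44.7,-52.5,2]
    - [-44.7,-52.5,2]
    - [-44.7,-52.5,2]
  roll: [69,69,69,69,69,69,69,69,69,69]
  grip: 8.54

```text
time_s: 1.1
tool_pos: [429.4, 136.5, 222.6]
tool_rot: [-3.141, -0.0, 1.568]
contact_force: [0.7, -1.3, -0.4]
gripper_width: 0.999
finger_force: 0.0
```

```bash
python3 -c "
from h import *
go(453,-68,200,90)"
```

```text
pos [429.4 136.5 222.6] yaw 89.8 j7 -0.43 t 1.1 grip 0.999 -> travel [-20.44   2.42   2.25] roll -0.2
```

Emit:
step_arm:
  travel:
    - [-18,2,2]
    - [-18,2,2]
    - [-18,2,2]
    - [-18,2,2]
    - [-18,2,2]
    - [-18,2,2]
    - [-18,2,2]
  roll: [0,0,0,0,0,0,0]

```text
time_s: 1.8
tool_pos: [449.2, -40.3, 202.8]
tool_rot: [-3.141, -0.0, 1.57]
contact_force: [0.1, -0.1, -0.1]
gripper_width: 1.001
finger_force: 0.0
```

Run:
```python
from h import *
go(453,-68,200,90)
f=grab('wrist'); save(f,'w1.png'); print(f['camera_matrix'],f['extrinsics'])
```

```text
pos [449.2 -40.3 202.8] yaw 90.0 j7 -0.04 t 1.8 grip 1.001 -> travel [-2.77  0.39  0.28] roll -0.0
[[309.70691629   0.         318.55939576]
 [  0.         309.70691629 199.61808986]
 [  0.           0.           1.        ]] [[ 9.99999714e-01 -7.55799126e-04  3.64163648e-05 -4.49061682e+02]
 [ 7.30781185e-04  9.52176303e-01 -3.05548284e-01  7.01327770e+01]
 [ 1.96258326e-04  3.05548223e-01  9.52176583e-01 -3.41065200e+02]
 [ 0.00000000e+00  0.00000000e+00  0.00000000e+00  1.00000000e+00]]
```

View pics/w1.png

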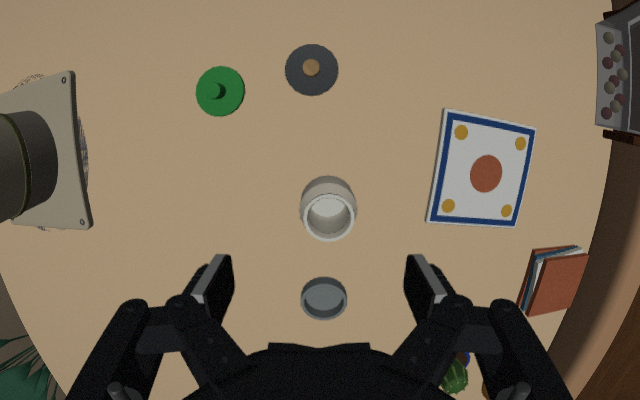

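The wrist view shows the jar's rim at (328,216), the lid at (311,69), the tile spot at (486,173) and the dish at (324,298).

```bash
cat >> h.py <<'E'
def circ(q):
    A=np.c_[2*q,np.ones(len(q))]; s=np.linalg.lstsq(A,(q**2).sum(1),rcond=None)[0]
    r=np.sqrt(s[2]+s[0]**2+s[1]**2); res=np.abs(np.hypot(*(q-s[:2]).T)-r)
    if (k:=res<1.5).sum()<len(q)*0.98 and k.sum()>8 and len(q)>20: return circ(q[res<=np.percentile(res,90)]) if res.max()>1.5 else (s[:2].round(1),r.round(1))
    return s[:2].round(1),r.round(1)
E
python3 - <<'E'
from h import *
f=load('wrist'); hsv=cv2.cvtColor(f['pixels'],cv2.COLOR_RGB2HSV).astype(int); H,S,V=[hsv[...,i] for i in range(3)]
blue=((H>100)&(H<130)&(S>110)); red=((H<15)&(S>100))
q=plane(f,blob(f,(486,173),red,28),10,True); print('spot',circ(q))
q=plane(f,blob(f,(482,168),blue,62),10,True); print('tile blue',cv2.minAreaRect(q))
bg=np.median(f['pixels'][100:180,360:420].reshape(-1,3),0).astype(int); diff=np.abs(f['pixels'].astype(int)-bg).max(-1)>28
print(bg)
q=plane(f,blob(f,(311,69),diff,34),6,True); print('lid',circ(q),cv2.minEnclosingCircle(q))
q=plane(f,blob(f,(311,67),(H<20)&(S>90)&(V>70),14),30,True); print('knob',circ(q))
q=plane(f,blob(f,(324,298),diff,27),20,True); print('dish',circ(q),cv2.minEnclosingCircle(q))
c=blob(f,(328,208),diff,38); q=plane(f,c,70,True); 
v=c.reshape(-1,2)[:,1]; print('jar rim(front half)',circ(q[v>218]),'belly',circ(plane(f,c,40,True)[v<200]))
E
```

```text
spot (array([655.4, -37.3]), np.float64(22.9))
tile blue ((655.5109252929688, -37.101295471191406), (131.5358123779297, 131.791748046875), 85.1673583984375)
[166 145 117]
lid (array([441.3,  74.7]), np.float64(28.7)) ((441.092529296875, 74.64970397949219), 29.51658058166504)
knob (array([441.1,  74.5]), np.float64(8.1))
dish (array([ 456. , -201.5]), np.float64(33.9)) ((455.5776672363281, -201.26979064941406), 35.3338737487793)
jar rim(front half) (array([458.3, -69.4]), np.float64(24.2)) belly (array([458., -63.]), np.float64(27.6))
```

Emit:
step_arm:
  travel:
    - [-2.9,0.8,5]
    - [-2.9,0.8,8]
    - [-2.9,0.8,8]
    - [-2.9,0.8,12]
    - [-2.9,0.8,16]
    - [-2.9,0.8,19.3]
    - [-2.9,0.8,19.3]
    - [-2.9,0.8,19.3]
    - [-2.9,0.8,19.3]
  roll: [0,0,0,0,0,0,0,0,0]

```text
time_s: 2.75
tool_pos: [459.0, -69.8, 12.2]
tool_rot: [3.138, -0.001, 1.569]
contact_force: [0.8, -0.1, 0.1]
gripper_width: 1.004
finger_force: 0.0
```

Emit:
step_arm:
  travel:
    - [0,0,0]
    - [0,0,0]
    - [0,0,0]
    - [0,0,0]
    - [0,0,0]
    - [0,0,0]
    - [0,0,0]
    - [0,0,0]
  roll: [0,0,0,0,0,0,0,0]
  grip: 4.5
  grip_force: 40

```text
time_s: 3.55
tool_pos: [458.5, -70.1, 11.7]
tool_rot: [3.139, -0.001, 1.569]
contact_force: [-4.2, 1.3, 16.8]
gripper_width: 0.69
finger_force: 39.2
```

Run:
```python
from h import *
go(456,-69,8,90); print(robot.get_obs()['finger_force'])
f=grab('wrist'); save(f,'w2.png')
```

```text
pos [458.5 -70.1  11.7] yaw 89.9 j7 0.25 t 3.5 grip 0.69 -> travel [ 0.11 -0.25  0.37] roll -0.1
39.153724446950946
```

View pics/w2.png

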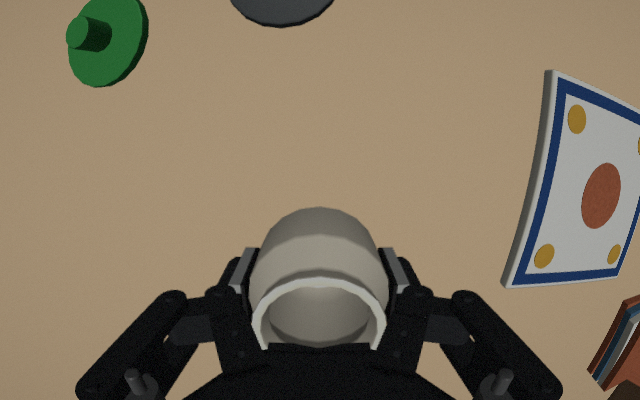

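Emit:
step_arm:
  travel:
    - [0,0,-3]
    - [0,0,-7]
    - [0,0,-12]
    - [1,6,-12]
    - [2,12,-12]
    - [3.3,16,-12]
    - [3.3,19.6,-12]
    - [3.3,19.6,-12]
    - [3.3,19.6,-12]
    - [3.3,19.6,-12]
  roll: [0,0,0,0,0,0,0,0,0,0]

```text
time_s: 4.6
tool_pos: [652.3, -38.6, 130.1]
tool_rot: [-3.141, -0.0, 1.567]
contact_force: [-0.3, -0.7, -2.4]
gripper_width: 0.691
finger_force: 44.6
```

Run:
```python
from h import *
go(655,-37,25,90)
f=grab('wrist'); save(f,'w3.png'); f=grab('top')
```

```text
pos [652.3 -38.6 130.1] yaw 89.8 j7 0.22 t 4.6 grip 0.691 -> travel [ 0.16  0.28 10.51] roll -0.2
```

View pics/w3.png

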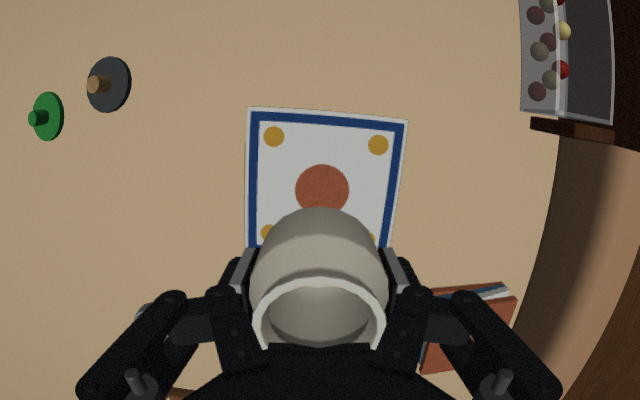

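The jar is held over the tile. The spot is partly visible at (322,187), and so are the tile's far-left corners at (248,108) and (406,122).

Run:
```python
from h import *
f=load('wrist'); hsv=cv2.cvtColor(f['pixels'],cv2.COLOR_RGB2HSV).astype(int); H,S,V=[hsv[...,i] for i in range(3)]
red=((H<15)&(S>100)); c=blob(f,(322,185),red,32); v=c.reshape(-1,2)
q=plane(f,c,10,True); print('spot',circ(q[v[:,1]<190]))
for p in((273,136),(378,145)):
    q=plane(f,blob(f,p,(H>15)&(H<30)&(S>120),16),10,True); print('dot',circ(q))
# jar rim: outer lower edge unseen; fit outer rim by bright ring lateral extremes at z=188
g=V[270:345,230:410]; 
for row in(300,310,320,330):
    m=np.where(V[row,240:400]>150)[0]+240; print(row,m.min(),m.max(),world(f,m.min(),row,z=188,fish=True).round(1),world(f,m.max(),row,z=188,fish=True).round(1))
t=load('top'); 
hs=cv2.cvtColor(t['pixels'],cv2.COLOR_RGB2HSV).astype(int)
```

```text
spot (array([654.8, -37.4]), np.float64(23.3))
dot (array([613.7,  11.4]), np.float64(8.2))
dot (array([703.7,   4. ]), np.float64(8.2))
300 261 376 [632.6 -24.5 188. ] [671.9 -24.6 188. ]
310 255 381 [630.  -29.1 188. ] [674.1 -29.2 188. ]
320 253 384 [628.7 -33.8 188. ] [675.7 -34.  188. ]
330 255 383 [628.9 -38.7 188. ] [675.8 -38.9 188. ]
```

Emit:
step_arm:
  travel:
    - [0,0.3,2]
    - [0,0.3,5]
    - [0,0.3,8]
    - [0,0.3,9.5]
    - [0,0.3,10.4]
    - [0,0.3,10.7]
    - [0,0.3,10.7]
    - [0,0.3,10.7]
    - [0,0.3,10.7]
  roll: [0,0,0,0,0,0,0,0,0]

```text
time_s: 5.6
tool_pos: [656.9, -37.9, 24.0]
tool_rot: [3.14, -0.0, 1.569]
contact_force: [0.3, 0.5, -2.3]
gripper_width: 0.688
finger_force: 44.6
```

Run:
```python
from h import *
go(655,-37,22,90); print(robot.get_obs()['contact_force'])
```

```text
pos [656.9 -37.9  24. ] yaw 89.9 j7 0.27 t 5.6 grip 0.688 -> travel [ 0.09 -0.19  0.2 ] roll -0.1
[ 0.33857677  0.50904119 -2.32033211]
```

Emit:
step_arm:
  travel:
    - [-0.1,-0.2,0]
    - [-0.1,-0.2,0.1]
    - [-0.1,-0.2,0.2]
    - [-0.1,-0.2,0.2]
    - [-0.1,-0.2,0.2]
    - [-0.1,-0.2,0.2]
  roll: [0,0,0,0,0,0]

```text
time_s: 6.2
tool_pos: [654.2, -39.1, 21.9]
tool_rot: [3.141, -0.0, 1.568]
contact_force: [-4.7, -0.2, 7.4]
gripper_width: 0.688
finger_force: 45.1
```

Contact with the tile. I'll release slowly, raise and look.

Emit:
step_arm:
  travel:
    - [0,0.05,0]
    - [0,0.05,0]
    - [0,0.05,0]
    - [0,0.05,0]
    - [0,0.05,0]
    - [0,0.05,0]
  roll: [0,0,0,0,0,0]
  grip: 8.54

```text
time_s: 6.8
tool_pos: [654.7, -38.9, 20.9]
tool_rot: [3.142, -0.0, 1.568]
contact_force: [0.2, -0.3, 0.1]
gripper_width: 1.002
finger_force: 0.0
```

Emit:
step_arm:
  travel:
    - [0,0,-2]
    - [0,0,-6]
    - [0,0,-10]
    - [0,0,-14]
    - [-3,0,-18]
    - [-6,0,-18]
    - [-6,0,-18]
    - [-6,0,-18]
    - [-6,0,-18]
  roll: [0,0,0,0,0,0,0,0,0]

```text
time_s: 7.7
tool_pos: [654.5, -97.6, 200.2]
tool_rot: [-3.141, -0.001, 1.57]
contact_force: [-0.7, 0.6, 0.2]
gripper_width: 1.002
finger_force: 0.0
```

Run:
```python
from h import *
go(655,-37,22,90)
f=grab('wrist'); save(f,'w4.png'); grab('top')
```

```text
pos [654.5 -97.6 200.2] yaw 89.9 j7 0.29 t 7.7 grip 1.002 -> travel [ 6.04  0.06 17.82] roll -0.1
```

View pics/w4.png

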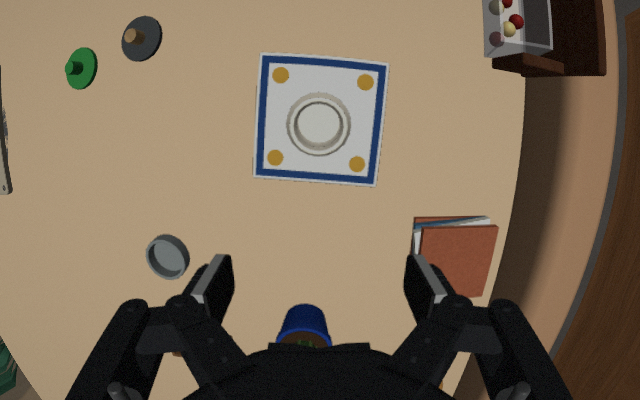

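The jar stands on the tile at (319,124), with the tile corners at about (262,53), (387,65), (375,186) and (254,177). Next I'll measure how well it is centred.

Run:
```python
from h import *
f=load('wrist'); im=f['pixels']; hsv=cv2.cvtColor(im,cv2.COLOR_RGB2HSV).astype(int); H,S,V=[hsv[...,i] for i in range(3)]
D=[]
for p in((280,75),(365,82),(357,163),(275,157)):
    D.append(circ(plane(f,blob(f,p,(H>15)&(H<30)&(S>120),14),10,True))[0])
D=np.array(D);print('dots',D.tolist(),'mean',D.mean(0)); a=D[1]-D[0]; b=D[2]-D[3]; print('yaw',np.degrees(np.arctan2((a+b)[1],(a+b)[0])))
# rim: radial profile gradients
g=cv2.GaussianBlur(cv2.cvtColor(im,cv2.COLOR_RGB2GRAY),(3,3),0).astype(float)
print(g[124,280:360].astype(int)); print(g[85:165,319].astype(int))
lab=cv2.cvtColor(im,cv2.COLOR_RGB2LAB)
cs=cv2.HoughCircles(g.astype('uint8'),cv2.HOUGH_GRADIENT_ALT,1.2,1,param1=60,param2=.7,minRadius=15,maxRadius=40)
for c in (cs[0] if cs is not None else []): 
    if np.hypot(c[0]-319,c[1]-124)<12: print(c,world(f,c[0],c[1],z=80,fish=True),world(f,c[0],c[1],z=42,fish=True))
```

```text
dots [[613.8, 11.8], [703.8, 4.2], [696.2, -85.7], [606.2, -78.1]] mean [655.   -36.95]
yaw -4.826858781122978
[179 179 179 179 176 162 138 123 127 145 164 174 170 146 110  90  96 122
 154 174 178 178 178 178 178 178 179 178 178 178 179 178 178 178 178 178
 178 177 177 177 177 177 178 178 178 178 178 179 179 179 179 179 178 178
 178 178 179 178 169 144 115 103 114 144 169 174 165 144 124 119 133 159
 176 179 179 179 179 178 179 179]
[178 178 177 178 178 175 168 160 156 154 154 154 160 172 177 164 130 105
 119 152 173 178 177 178 178 177 178 178 178 178 178 177 178 178 178 178
 178 178 177 177 178 178 179 179 178 178 179 179 179 178 178 179 178 178
 178 179 175 165 153 143 136 133 134 136 141 154 170 177 168 142 127 145
 170 178 179 179 180 179 179 179]
[318.       124.8       30.710003] [653.88174402 -38.28605008  80.        ] [653.7830935  -40.88623358  42.        ]
[318.       124.8       22.819933] [653.88174402 -38.28605008  80.        ] [653.7830935  -40.88623358  42.        ]
```

The jar sits within about 2 mm of the tile centre. Now the lid.

Emit:
step_arm:
  travel:
    - [4,-5,0]
    - [8,-10,0]
    - [11,-14,1]
    - [14,-18,3]
    - [11,-21.3,5]
    - [11,-21.3,6]
    - [11,-21.3,6]
    - [11,-21.3,6]
    - [11,-21.3,6]
  roll: [0,0,0,0,0,0,0,0,0]
  grip: 5

```text
time_s: 8.7
tool_pos: [443.4, 11.9, 141.9]
tool_rot: [3.14, 0.0, 1.569]
contact_force: [0.6, -0.2, 0.6]
gripper_width: 0.581
finger_force: 0.0
```

Run:
```python
from h import *
f=grab('wrist')
hsv=cv2.cvtColor(f['pixels'],cv2.COLOR_RGB2HSV).astype(int); H,S,V=[hsv[...,i] for i in range(3)]
K=f['camera_matrix'];E=f['extrinsics']
def proj(P):
    c=E[:3,:3]@P+E[:3,3]; a,b,z=c[0],-c[1],-c[2]; r=np.hypot(a,b); th=np.arctan2(r,z); return K[0,2]+K[0,0]*th*a/r,K[1,2]+K[1,1]*th*b/r
p=proj(np.array([441.,74.6,30])); print(p)
bg=np.median(f['pixels'][60:100,360:420].reshape(-1,3),0).astype(int); diff=np.abs(f['pixels'].astype(int)-bg).max(-1)>28
q=plane(f,blob(f,proj(np.array([441.,74.6,4])),diff&(V<110),60),4,True); print('lid',circ(q),cv2.minEnclosingCircle(q))
q=plane(f,blob(f,p,(H<20)&(S>90)&(V>70),26),28,True); print('knob',circ(q))
go(441,74.6,11,90); save(f,'w5.png',(200,0,440,300),2)
```

```text
(np.float64(315.24639430118964), np.float64(121.20765153468366))
lid (array([441.1,  74.6]), np.float64(28.5)) ((441.32000732421875, 74.65557098388672), 29.22474479675293)
knob (array([441.1,  74.8]), np.float64(8.2))
pos [443.3  11.8 141.8] yaw 89.9 j7 -0.14 t 8.8 grip 0.583 -> travel [ 6.29 -0.27 13.08] roll -0.1
```

View pics/w5.png

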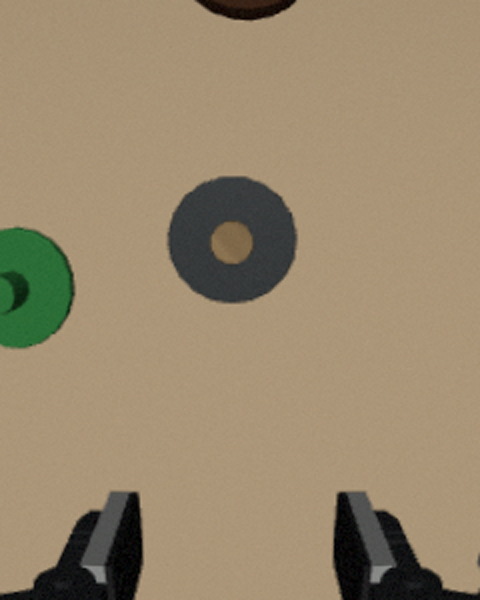

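The crop shows the grey lid with its pale knob at (232,240), between the fingers' line. I'll descend over the knob.

Emit:
step_arm:
  travel:
    - [4,-0.2,3]
    - [6.3,-0.2,5]
    - [6.3,-0.2,6]
    - [6.3,-0.2,8]
    - [6.3,-0.2,10.5]
    - [6.3,-0.2,12]
    - [6.3,-0.2,12.6]
    - [6.3,-0.2,12.6]
    - [6.3,-0.2,12.6]
    - [6.3,-0.2,12.6]
  roll: [0,0,0,0,0,0,0,0,0,0]
  grip: 4

```text
time_s: 9.75
tool_pos: [440.8, 74.8, 15.8]
tool_rot: [3.14, -0.001, 1.568]
contact_force: [0.4, -0.5, -0.1]
gripper_width: 0.467
finger_force: 0.0
```

Run:
```python
from h import *
go(441,74.8,11,90)
```

```text
pos [440.8  74.8  15.8] yaw 89.9 j7 -0.12 t 9.8 grip 0.467 -> travel [0.   0.02 0.48] roll -0.1
```

Emit:
step_arm:
  travel:
    - [0,0,0.2]
    - [0,0,0.4]
    - [0,0,0.4]
    - [0,0,0.4]
    - [0,0,0.4]
    - [0,0,0.4]
    - [0,0,0.4]
    - [0,0,0.4]
    - [0,0,0.4]
    - [0,0,0.4]
  roll: [0,0,0,0,0,0,0,0,0,0]
  grip: 0.8
  grip_force: 40

```text
time_s: 10.75
tool_pos: [440.6, 74.9, 12.3]
tool_rot: [3.141, -0.002, 1.568]
contact_force: [-7.0, -1.8, 24.6]
gripper_width: 0.192
finger_force: 38.5
```

Run:
```python
from h import *
go(654,-38.5,130,90)
```

```text
pos [440.6  74.9  12.3] yaw 89.9 j7 -0.11 t 10.8 grip 0.192 -> travel [-11.27  21.37 -11.78] roll -0.1
```

Emit:
step_arm:
  travel:
    - [0,0,-4]
    - [0,0,-9]
    - [0,0,-14]
    - [-3,5,-14]
    - [-6,10,-14]
    - [-9,15,-14]
    - [-11.3,20,-14]
    - [-11.3,21.4,-14]
    - [-11.3,21.4,-14]
    - [-11.3,21.4,-14]
  roll: [0,0,0,0,0,0,0,0,0,0]

```text
time_s: 11.75
tool_pos: [653.5, -39.6, 149.7]
tool_rot: [-3.14, 0.001, 1.568]
contact_force: [-0.5, -0.5, -0.7]
gripper_width: 0.19
finger_force: 40.1
```

Run:
```python
from h import *
go(654,-38.5,95,90)
f=grab('wrist'); save(f,'w6.png')
```

```text
pos [653.5 -39.6 149.7] yaw 89.8 j7 0.24 t 11.8 grip 0.19 -> travel [0.11 0.06 5.47] roll -0.2
```

View pics/w6.png

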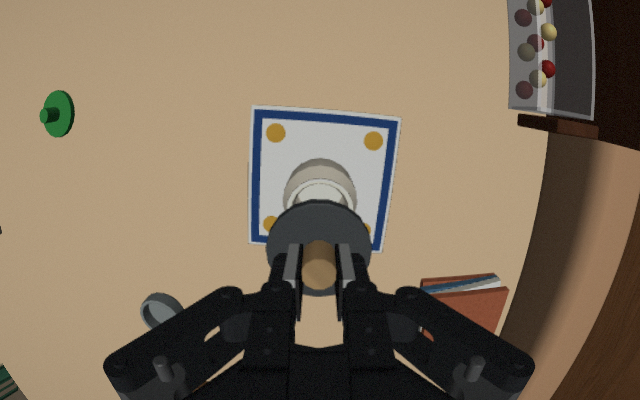

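The lid is held level at (318,248) above the jar at (320,195).

Run:
```python
from h import *
f=load('wrist'); hsv=cv2.cvtColor(f['pixels'],cv2.COLOR_RGB2HSV).astype(int); H,S,V=[hsv[...,i] for i in range(3)]
c=blob(f,(318,240),(V<110)&(V>45),56); p=c.reshape(-1,2); q=plane(f,c,143,True)
k=(p[:,1]<250); print('lid',circ(q[k]),k.sum())
m=(S<60)&(V>120)&(V<175) # jar belly shading
g=cv2.cvtColor(f['pixels'],cv2.COLOR_RGB2GRAY)
for r in(175,180,185,190): print(r,g[r,278:364].tolist())
```

```text
lid (array([653.1, -41.6]), np.float64(29.5)) 196
175 [185, 182, 182, 183, 183, 185, 183, 185, 183, 184, 187, 179, 150, 111, 99, 106, 121, 145, 150, 151, 154, 153, 155, 156, 154, 155, 155, 155, 157, 158, 157, 155, 156, 156, 155, 159, 157, 155, 158, 158, 157, 158, 160, 158, 159, 158, 160, 159, 159, 159, 159, 161, 157, 159, 157, 157, 156, 153, 155, 155, 154, 155, 156, 153, 154, 156, 146, 127, 103, 97, 93, 146, 178, 184, 183, 184, 184, 182, 182, 183, 183, 185, 183, 186, 186, 184]
180 [184, 183, 184, 186, 183, 184, 183, 182, 184, 169, 135, 118, 143, 145, 149, 147, 147, 148, 151, 152, 153, 153, 152, 154, 153, 156, 154, 148, 145, 153, 145, 157, 164, 168, 169, 177, 183, 182, 184, 182, 184, 184, 183, 182, 184, 186, 183, 182, 179, 168, 157, 149, 151, 148, 148, 149, 145, 155, 155, 154, 154, 153, 152, 149, 156, 149, 148, 149, 148, 147, 148, 138, 130, 141, 169, 182, 185, 182, 182, 183, 184, 184, 186, 185, 183, 181]
185 [184, 186, 185, 185, 184, 183, 185, 175, 137, 131, 141, 143, 144, 144, 145, 151, 145, 148, 150, 142, 150, 164, 174, 183, 184, 183, 184, 181, 177, 160, 160, 163, 161, 159, 160, 168, 181, 183, 184, 185, 179, 183, 183, 184, 183, 184, 183, 174, 171, 170, 170, 161, 159, 160, 167, 177, 183, 186, 185, 182, 184, 171, 157, 153, 150, 148, 146, 144, 147, 144, 144, 143, 143, 144, 140, 118, 168, 183, 183, 184, 184, 182, 185, 184, 184, 185]
190 [183, 183, 185, 183, 184, 175, 136, 135, 137, 139, 140, 141, 140, 142, 128, 136, 162, 179, 184, 184, 184, 171, 151, 133, 161, 178, 183, 182, 184, 183, 184, 183, 185, 182, 183, 184, 184, 184, 183, 184, 184, 182, 184, 183, 185, 182, 184, 183, 185, 183, 183, 185, 186, 184, 183, 184, 183, 182, 174, 152, 124, 136, 173, 180, 183, 183, 183, 170, 153, 142, 141, 139, 139, 139, 139, 139, 141, 154, 172, 183, 186, 183, 185, 184, 183, 185]
```

Run:
```python
from h import *
f=load('wrist'); g=cv2.cvtColor(f['pixels'],cv2.COLOR_RGB2GRAY)
print(g[150:200,319].tolist())
for z in(80,78): print([world(f,319.7,r,z=z,fish=True).round(1)[:2].tolist() for r in(177,178,179)])
hsv=cv2.cvtColor(f['pixels'],cv2.COLOR_RGB2HSV); V=hsv[...,2].astype(int)
c=blob(f,(318,240),(V<110)&(V>45),56); p=c.reshape(-1,2)
for z in(138,145): print(z,circ(plane(f,c,z,True)[p[:,1]<250]))
c=f['extrinsics']; print(-c[:3,:3].T@c[:3,3])
```

```text
[184, 186, 186, 186, 182, 181, 187, 170, 127, 111, 113, 113, 115, 117, 121, 141, 158, 159, 158, 157, 155, 158, 158, 159, 157, 158, 155, 154, 141, 164, 184, 181, 180, 164, 177, 183, 183, 183, 181, 184, 182, 182, 183, 183, 182, 183, 185, 183, 174, 108]
[[654.1, -13.8], [654.1, -14.5], [654.1, -15.3]]
[[654.1, -14.3], [654.1, -15.0], [654.1, -15.8]]
138 (array([653.1, -44.2]), np.float64(30.5))
145 (array([653.1, -40.5]), np.float64(29.1))
[653.86265858  38.02999583 292.9574542 ]
```

Emit:
step_arm:
  travel:
    - [0.1,0.1,1]
    - [0.1,0.1,2.5]
    - [0.1,0.1,4]
    - [0.1,0.1,5]
    - [0.1,0.1,5.4]
    - [0.1,0.1,5.4]
    - [0.1,0.1,5.4]
    - [0.1,0.1,5.4]
  roll: [0,0,0,0,0,0,0,0]

```text
time_s: 12.6
tool_pos: [655.1, -38.0, 97.6]
tool_rot: [3.141, -0.0, 1.568]
contact_force: [0.2, -0.3, -1.2]
gripper_width: 0.191
finger_force: 40.1
```

Emit:
step_arm:
  travel:
    - [-0.05,-0.05,0.1]
    - [-0.05,-0.05,0.2]
    - [-0.05,-0.05,0.3]
    - [-0.05,-0.05,0.4]
    - [-0.05,-0.05,0.45]
    - [-0.05,-0.05,0.45]
    - [-0.05,-0.05,0.45]
  roll: [0,0,0,0,0,0,0]

```text
time_s: 13.3
tool_pos: [654.3, -38.4, 92.6]
tool_rot: [3.141, -0.0, 1.569]
contact_force: [-1.3, 0.6, 1.2]
gripper_width: 0.191
finger_force: 40.4
```

Emit:
step_arm:
  travel:
    - [0,0,0.05]
    - [0,0,0.05]
    - [0,0,0.05]
  roll: [0,0,0]

```text
time_s: 13.6
tool_pos: [654.4, -38.4, 92.6]
tool_rot: [3.141, -0.0, 1.569]
contact_force: [-2.5, 0.1, 6.4]
gripper_width: 0.188
finger_force: 40.8
```

Emit:
step_arm:
  travel:
    - [0,0,0]
    - [0,0,0]
    - [0,0,0]
    - [0,0,0]
    - [0,0,-1]
    - [0,0,-3]
    - [0,0,-6]
    - [0,0,-11]
    - [-4,0,-14]
    - [-6,0,-14]
  roll: [0,0,0,0,0,0,0,0,0,0]
  grip: 5

```text
time_s: 14.6
tool_pos: [655.6, -102.0, 238.3]
tool_rot: [3.133, 0.002, 1.567]
contact_force: [-0.6, -1.3, -0.4]
gripper_width: 0.586
finger_force: 0.0
```

Emit:
step_arm:
  travel:
    - [0,0,0]
    - [0,0,0]
    - [0,0,0]
  roll: [0,0,0]
  grip: 8.54

```text
time_s: 14.9
tool_pos: [654.1, -96.9, 231.6]
tool_rot: [-3.141, -0.001, 1.57]
contact_force: [-0.3, 1.1, -0.3]
gripper_width: 1.001
finger_force: 0.0
```

Run:
```python
from h import *
go(455.5,-201.5,200,90)
f=grab('wrist'); save(f,'w7.png')
```

```text
pos [654.1 -96.9 231.6] yaw 90.0 j7 0.31 t 14.9 grip 1.001 -> travel [-10.47 -19.85   3.16] roll -0.0
```

View pics/w7.png

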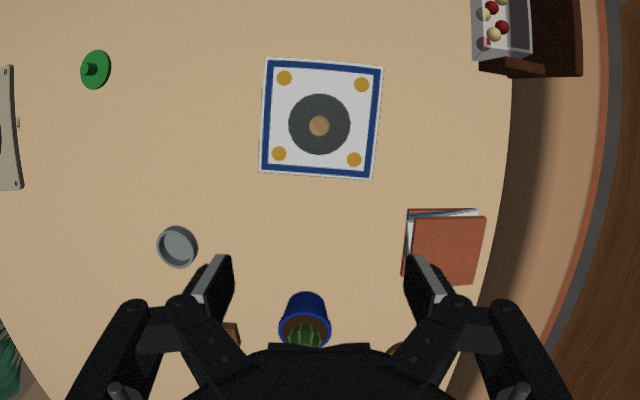

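The lid rests on the jar at (319,124), centred on the tile. The dish is at (178,246) and the blue planter at (305,320).

Run:
```python
from h import *
f=load('wrist'); hsv=cv2.cvtColor(f['pixels'],cv2.COLOR_RGB2HSV).astype(int); H,S,V=[hsv[...,i] for i in range(3)]
print('lid',circ(plane(f,blob(f,(319,124),(V<100),40),88,True)))
c=blob(f,(305,320),(H>105)&(H<130)&(S>130),40); p=c.reshape(-1,2); q=plane(f,c,60,True)
for z in(60,): print('planter',circ(q[(p[:,1]>312)&(p[:,1]<342)]),p[:,0].min(),p[:,0].max(),circ(plane(f,c,0,True)[p[:,1]<295]))
bg=np.median(f['pixels'][200:240,230:300].reshape(-1,3),0).astype(int); diff=np.abs(f['pixels'].astype(int)-bg).max(-1)>28
c=blob(f,(178,247),diff&(H>60),30); print('dish',circ(plane(f,c,24,True)),circ(plane(f,c,12,True)))
```

```text
lid (array([654.3, -38.5]), np.float64(27.9))
planter (array([ 634.4, -307.7]), np.float64(32.6)) 279 330 (array([ 634.9, -304.3]), np.float64(23.6))
dish (array([ 459. , -200.5]), np.float64(31.7)) (array([ 452.4, -206.7]), np.float64(32.7))
```

Emit:
step_arm:
  travel:
    - [-1,-5,0]
    - [-2,-10,2]
    - [-3,-15,4]
    - [-4,-19.8,6]
    - [-5,-19.8,7]
    - [-5,-19.8,7]
    - [-5,-19.8,7]
    - [-5,-19.8,7]
  roll: [0,0,0,0,0,0,0,0]

```text
time_s: 15.75
tool_pos: [457.4, -147.1, 162.6]
tool_rot: [3.141, 0.001, 1.57]
contact_force: [0.1, -0.3, -0.8]
gripper_width: 1.0
finger_force: 0.0
```

Run:
```python
from h import *
f=grab('wrist'); save(f,'w8.png')
go(455.5,-201.5,5,90)
```

```text
pos [ 457.3 -147.3  162.5] yaw 90.0 j7 0.27 t 15.8 grip 0.998 -> travel [-5.41 -0.19 15.76] roll -0.0
```

View pics/w8.png

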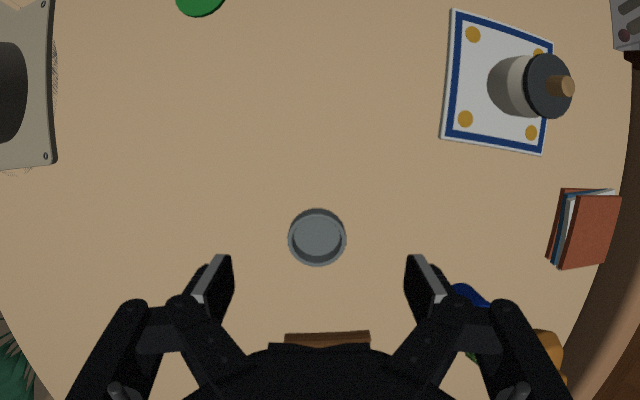

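Run:
```python
from h import *
f=load('wrist'); bg=np.median(f['pixels'][150:190,300:400].reshape(-1,3),0).astype(int); diff=np.abs(f['pixels'].astype(int)-bg).max(-1)>28
hsv=cv2.cvtColor(f['pixels'],cv2.COLOR_RGB2HSV).astype(int)
c=blob(f,(317,237),diff&(hsv[...,0]>60),36); p=c.reshape(-1,2); print(cv2.boundingRect(c))
q=plane(f,c,24,True); print('all',circ(q),'front',circ(q[p[:,1]>240]))
```

```text
(288, 209, 57, 57)
all (array([ 455.6, -201.5]), np.float64(29.9)) front (array([ 455.2, -203.9]), np.float64(28.2))
```

Emit:
step_arm:
  travel:
    - [-3,-0.2,3]
    - [-5.5,-0.2,5]
    - [-5.5,-0.2,7]
    - [-5.5,-0.2,10]
    - [-5.5,-0.2,13]
    - [-5.5,-0.2,15]
    - [-5.5,-0.2,15.6]
    - [-5.5,-0.2,15.6]
    - [-5.5,-0.2,15.6]
    - [-5.5,-0.2,15.6]
  roll: [0,0,0,0,0,0,0,0,0,0]

```text
time_s: 16.8
tool_pos: [454.8, -203.0, 7.0]
tool_rot: [3.14, 0.0, 1.569]
contact_force: [0.2, -0.8, 0.3]
gripper_width: 0.995
finger_force: 0.0
```

Run:
```python
from h import *
go(455.5,-202,3,90)
```

```text
pos [ 454.8 -203.     7. ] yaw 89.9 j7 0.66 t 16.8 grip 0.995 -> travel [0.1  0.06 0.4 ] roll -0.1
```

Emit:
step_arm:
  travel:
    - [0,0,0.2]
    - [0,0,0.4]
    - [0,0,0.4]
    - [0,0,0.4]
    - [0,0,0.4]
    - [0,0,0.4]
    - [0,0,0.4]
    - [0,0,0.4]
    - [0,0,0.4]
    - [0,0,0.4]
  roll: [0,0,0,0,0,0,0,0,0,0]
  grip: 4.5
  grip_force: 50

```text
time_s: 17.8
tool_pos: [454.5, -202.8, 2.9]
tool_rot: [3.14, -0.001, 1.568]
contact_force: [-3.6, 2.6, 14.6]
gripper_width: 0.683
finger_force: 50.6
```

Run:
```python
from h import *
go(643,-172,100,90)
```

```text
pos [ 454.5 -202.8    2.9] yaw 89.8 j7 0.66 t 17.8 grip 0.683 -> travel [ 3.14 18.86 -9.69] roll -0.2
```

Emit:
step_arm:
  travel:
    - [0,0,-3]
    - [0,0,-7]
    - [0,0,-11]
    - [0.5,5,-11]
    - [1,10,-11]
    - [2,15,-11]
    - [3.1,18.8,-11]
    - [3.1,18.8,-11]
    - [3.1,18.8,-11]
    - [3.1,18.8,-11]
  roll: [0,0,0,0,0,0,0,0,0,0]

```text
time_s: 18.8
tool_pos: [640.9, -173.2, 111.8]
tool_rot: [-3.141, 0.0, 1.567]
contact_force: [0.2, -0.1, -2.1]
gripper_width: 0.682
finger_force: 55.2
```

Run:
```python
from h import *
f=grab('wrist'); save(f,'w9.png')
go(643,-172,3,90)
f=grab('top'); hsv=cv2.cvtColor(f['pixels'],cv2.COLOR_RGB2HSV).astype(int);
```

```text
pos [ 640.9 -173.2  112.1] yaw 89.8 j7 0.5 t 18.9 grip 0.684 -> travel [ 0.12  0.21 10.91] roll -0.2
```

View pics/w9.png

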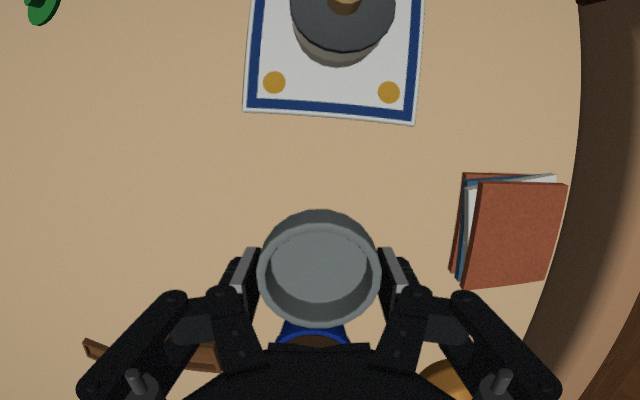

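The dish is held level at (319,268), between the tile and the blue planter. Lowering it.

Emit:
step_arm:
  travel:
    - [0.1,0.2,2]
    - [0.1,0.2,5]
    - [0.1,0.2,8]
    - [0.1,0.2,9.8]
    - [0.1,0.2,10.4]
    - [0.1,0.2,10.6]
    - [0.1,0.2,10.6]
    - [0.1,0.2,10.6]
    - [0.1,0.2,10.6]
  roll: [0,0,0,0,0,0,0,0,0]

```text
time_s: 19.8
tool_pos: [644.5, -171.5, 7.0]
tool_rot: [3.14, 0.0, 1.569]
contact_force: [-0.2, -0.8, -1.1]
gripper_width: 0.68
finger_force: 55.2
```

Run:
```python
from h import *
go(643,-172,3,90)
```

```text
pos [ 644.5 -171.5    7. ] yaw 89.9 j7 0.55 t 19.8 grip 0.68 -> travel [-0.05 -0.15  0.4 ] roll -0.1
```

Emit:
step_arm:
  travel:
    - [-0.05,-0.15,0.1]
    - [-0.05,-0.15,0.2]
    - [-0.05,-0.15,0.3]
    - [-0.05,-0.15,0.4]
    - [-0.05,-0.15,0.45]
    - [-0.05,-0.15,0.45]
    - [-0.05,-0.15,0.45]
  roll: [0,0,0,0,0,0,0]

```text
time_s: 20.5
tool_pos: [642.4, -171.9, 3.0]
tool_rot: [3.141, -0.001, 1.568]
contact_force: [-9.0, 3.0, 16.2]
gripper_width: 0.682
finger_force: 56.8
```

Emit:
step_arm:
  travel:
    - [0,0,0]
    - [0,0,0]
    - [0,0,0]
    - [0,0,0]
    - [0,0,-1]
    - [0,0,-4]
    - [0,0,-8]
    - [0,0,-12]
    - [-2,0,-16]
    - [-4,0,-20]
  roll: [0,0,0,0,0,0,0,0,0,0]
  grip: 8.54

```text
time_s: 21.5
tool_pos: [642.3, -211.7, 204.0]
tool_rot: [3.141, -0.0, 1.57]
contact_force: [0.9, -0.7, -1.0]
gripper_width: 1.001
finger_force: 0.0
```

Emit:
step_arm:
  travel:
    - [0,0,0]
    - [0,0,0]
    - [0,0,0]
  roll: [0,0,0]

```text
time_s: 21.8
tool_pos: [642.1, -211.0, 200.5]
tool_rot: [-3.14, -0.001, 1.569]
contact_force: [-0.1, -0.0, -0.4]
gripper_width: 1.002
finger_force: 0.0
```

Run:
```python
from h import *
f=grab('wrist')
K=f['camera_matrix'];E=f['extrinsics']
def proj(P):
    c=E[:3,:3]@np.array(P,float)+E[:3,3]; a,b,z=c[0],-c[1],-c[2]; r=np.hypot(a,b); th=np.arctan2(r,z); return K[0,2]+K[0,0]*th*a/r,K[1,2]+K[1,1]*th*b/r
print(proj([643,-172,24]))
bg=np.median(f['pixels'][150:200,150:250].reshape(-1,3),0).astype(int); diff=np.abs(f['pixels'].astype(int)-bg).max(-1)>28
hsv=cv2.cvtColor(f['pixels'],cv2.COLOR_RGB2HSV).astype(int)
c=blob(f,proj([643,-172,24]),diff&(hsv[...,0]>60),36); q=plane(f,c,20,True); print('dish',circ(q),cv2.boundingRect(c))
go(468,-366,200,0); go(468,-366,200,180)
```

```text
(np.float64(319.66204015111225), np.float64(140.66577206970277))
dish (array([ 642.3, -173.4]), np.float64(28.7)) (292, 114, 55, 55)
pos [ 642.  -210.7  200.2] yaw 89.9 j7 0.53 t 21.9 grip 1.001 -> travel [-15.55 -17.38   0.03] roll 89.9
pos [ 642.  -210.7  200.2] yaw 89.9 j7 0.53 t 21.9 grip 1.001 -> travel [-15.55 -17.38   0.03] roll -90.1
```

Emit:
step_arm:
  travel:
    - [-3,-5,0]
    - [-6,-10,0]
    - [-9,-15,0]
    - [-12,-20,0]
    - [-15.5,-23.2,0]
    - [-15.5,-23.2,0]
    - [-15.5,-23.2,0]
    - [-15.5,-23.2,0]
    - [-15.5,-23.2,0]
    - [-15.5,-23.2,0]
  roll: [8,16,24,32,40,48,56,64,72,80]

```text
time_s: 22.85
tool_pos: [410.0, -365.4, 200.5]
tool_rot: [-3.141, 0.001, 0.168]
contact_force: [-0.4, 0.8, 0.5]
gripper_width: 0.999
finger_force: 0.0
```

Emit:
step_arm:
  travel:
    - [0,0,0]
    - [0,0,0]
    - [0,0,0]
    - [0,0,0]
  roll: [6,6,6,6]

```text
time_s: 23.25
tool_pos: [410.0, -366.0, 201.1]
tool_rot: [-3.141, 0.0, 0.07]
contact_force: [0.3, 0.5, -0.5]
gripper_width: 1.003
finger_force: 0.0
```

Run:
```python
from h import *
f=grab('wrist'); save(f,'w10.png')
go(468,-366,5,3)
K=f['camera_matrix'];E=f['extrinsics']
c=E[:3,:3]@np.array([468,-366,18.])+E[:3,3]; a,b,z=c[0],-c[1],-c[2]; r=np.hypot(a,b); th=np.arctan2(r,z); p=K[0,2]+K[0,0]*th*a/r,K[1,2]+K[1,1]*th*b/r; print(p)
hsv=cv2.cvtColor(f['pixels'],cv2.COLOR_RGB2HSV).astype(int)
c=blob(f,p,((hsv[...,2]<125)&(hsv[...,1]>60)).astype('uint8'),75); print(cv2.boundingRect(c))
for z in(18,14): print('rest',cv2.minAreaRect(plane(f,c,z,True)))
```

```text
pos [ 410.  -366.1  201.2] yaw 4.0 j7 -0.5 t 23.3 grip 1.0 -> travel [ 5.79  0.4  19.62] roll 1.0
(np.float64(321.70045126728013), np.float64(122.57769675196538))
(302, 70, 45, 104)
rest ((468.7508544921875, -368.22454833984375), (109.32466125488281, 44.165035247802734), 2.4577317237854004)
rest ((468.5138854980469, -368.3065490722656), (110.66426086425781, 44.706207275390625), 2.4577789306640625)
```

View pics/w10.png

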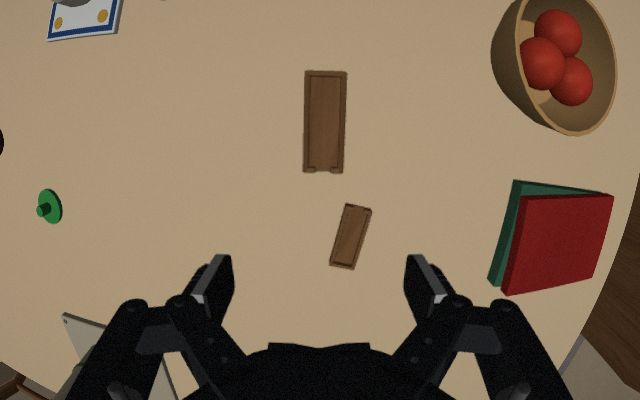

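The large rest, with its notch towards the robot, is at (325,122), and the small look-alike is at (351,236). The rest's yaw is 2.5°.

Emit:
step_arm:
  travel:
    - [3,0.3,2]
    - [5.8,0.6,5]
    - [5.8,0.6,9]
    - [5.8,0.6,13]
    - [5.8,0.6,17]
    - [5.8,0.6,19]
    - [5.8,0.6,19.3]
    - [5.8,0.6,19.3]
    - [5.8,0.6,19.3]
    - [5.8,0.6,19.3]
  roll: [1.5,1.5,1.5,1.5,1.5,1.5,1.5,1.5,1.5,1.5]

```text
time_s: 24.3
tool_pos: [469.0, -368.9, 9.8]
tool_rot: [3.141, -0.002, 0.042]
contact_force: [-0.6, 0.1, 0.3]
gripper_width: 1.004
finger_force: 0.0
```

Run:
```python
from h import *
go(468.7,-368.2,2,2.5)
```

```text
pos [ 469.  -368.9    9.8] yaw 2.4 j7 -0.42 t 24.3 grip 1.004 -> travel [-0.03 -0.07  0.78] roll -0.1
```

Emit:
step_arm:
  travel:
    - [0,-0.05,0.3]
    - [0,-0.05,0.6]
    - [0,-0.05,0.7]
    - [0,-0.05,0.7]
    - [0,-0.05,0.7]
    - [0,-0.05,0.7]
    - [0,-0.05,0.7]
    - [0,-0.05,0.7]
    - [0,-0.05,0.7]
    - [0,-0.05,0.7]
  roll: [0,0,0,0,0,0,0,0,0,0]
  grip: 3
  grip_force: 45

```text
time_s: 25.3
tool_pos: [468.2, -367.8, 1.3]
tool_rot: [-3.141, 0.0, 0.041]
contact_force: [-0.1, 0.2, 0.4]
gripper_width: 0.504
finger_force: 45.9
```

Run:
```python
from h import *
yaw=np.radians(-4.8); c=np.array([655,-37.1])+112*np.array([-np.sin(yaw),np.cos(yaw)]); print('target',c)
go(c[0],c[1],150,-4.8)
```

```text
target [664.37191845  74.50720024]
pos [ 468.2 -367.8    1.3] yaw 2.4 j7 -0.42 t 25.3 grip 0.504 -> travel [ 21.43 -43.39 -14.86] roll 7.2
```

Emit:
step_arm:
  travel:
    - [0,0,-4]
    - [0,0,-9]
    - [0,0,-14]
    - [0,0,-19]
    - [2.4,-4.8,-19]
    - [4.8,-9.6,-19]
    - [7.2,-14.4,-19]
    - [9.6,-19.2,-19]
    - [12,-24,-19]
    - [14.4,-28.8,-19]
  roll: [0,0,0,0,1,2,3,4,5,6]

```text
time_s: 26.3
tool_pos: [591.7, -92.0, 191.5]
tool_rot: [-3.141, -0.0, -0.064]
contact_force: [1.0, -0.8, -0.2]
gripper_width: 0.503
finger_force: 46.3
```

Run:
```python
from h import *
go(664.4,74.5,150,-4.8)
```

```text
pos [591.7 -92.  191.5] yaw -3.7 j7 -1.13 t 26.3 grip 0.503 -> travel [  6.19 -17.08   4.16] roll 1.1
```

Emit:
step_arm:
  travel:
    - [1.8,-5,0]
    - [3.6,-10,0]
    - [5.5,-15.2,0]
    - [5.5,-15.2,4]
    - [5.5,-15.2,7]
    - [5.5,-15.2,9]
    - [5.5,-15.2,9]
    - [5.5,-15.2,9]
  roll: [1.2,1.2,1.2,1.2,1.2,1.2,1.2,1.2]

```text
time_s: 27.1
tool_pos: [655.9, 53.7, 102.0]
tool_rot: [3.141, -0.0, -0.085]
contact_force: [-0.5, -0.1, -1.3]
gripper_width: 0.501
finger_force: 46.3
```

Run:
```python
from h import *
go(664.4,74.5,2,-4.8)
f=grab('wrist'); save(f,'w11.png'); hsv=cv2.cvtColor(f['pixels'],cv2.COLOR_RGB2HSV).astype(int); H,S,V=[hsv[...,i] for i in range(3)]
ez=robot.get_obs()['tool_pos'][2]
K=f['camera_matrix'];E=f['extrinsics']
def proj(P):
    c=E[:3,:3]@np.array(P,float)+E[:3,3]; a,b,z=c[0],-c[1],-c[2]; r=np.hypot(a,b); th=np.arctan2(r,z); return K[0,2]+K[0,0]*th*a/r,K[1,2]+K[1,1]*th*b/r
p=proj([700,73,ez+16]); print(p)
c=blob(f,p,((V<125)&(S>60)&(H<20)).astype('uint8'),110); q=plane(f,c,ez+16.7,True); print('rest held',cv2.minAreaRect(q),cv2.boundingRect(c))
```

```text
pos [655.9  53.7 102. ] yaw -4.9 j7 -1.33 t 27.1 grip 0.501 -> travel [ 0.67 -2.15 10.  ] roll -0.1
(np.float64(262.8722880055993), np.float64(189.1813756892948))
rest held ((677.9248046875, 50.893978118896484), (45.128875732421875, 71.671630859375), 85.15435791015625) (267, 153, 103, 146)
```

View pics/w11.png

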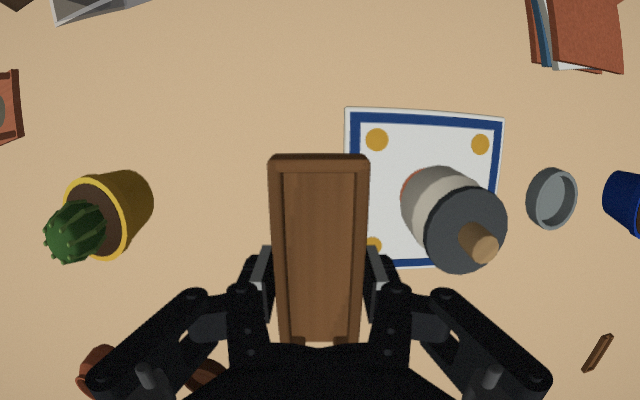

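The rest is held straight. The tile's near corner is at (345,108), the yellow planter at (110,210), and the jar, lid and dish are clear. Moving into place and lowering.

Emit:
step_arm:
  travel:
    - [0.55,-2.2,0]
    - [0.55,-2.2,1]
    - [0.55,-2.2,4]
    - [0.55,-2.2,7]
    - [0.55,-2.2,9]
    - [0.55,-2.2,9.4]
    - [0.55,-2.2,9.4]
    - [0.55,-2.2,9.4]
    - [0.55,-2.2,9.4]
  roll: [0,0,0,0,0,0,0,0,0]

```text
time_s: 28.05
tool_pos: [663.9, 75.4, 8.9]
tool_rot: [-3.141, -0.002, -0.084]
contact_force: [0.1, 0.4, -1.0]
gripper_width: 0.503
finger_force: 46.3
```

Run:
```python
from h import *
go(663.3,75.2,1.5,-4.8)
```

```text
pos [663.9  75.4   8.9] yaw -4.8 j7 -1.32 t 28.1 grip 0.503 -> travel [-0.06  0.02  0.74] roll -0.0
```

Emit:
step_arm:
  travel:
    - [-0.05,0,0.2]
    - [-0.05,0,0.4]
    - [-0.05,0,0.6]
    - [-0.05,0,0.7]
    - [-0.05,0,0.75]
    - [-0.05,0,0.75]
    - [-0.05,0,0.75]
  roll: [0,0,0,0,0,0,0]

```text
time_s: 28.75
tool_pos: [662.6, 75.6, 1.3]
tool_rot: [-3.141, 0.0, -0.084]
contact_force: [-8.1, 1.2, 14.3]
gripper_width: 0.505
finger_force: 48.1
```

Emit:
step_arm:
  travel:
    - [0,0,0]
    - [0,0,0]
    - [0,0,0]
    - [0,0,0]
    - [0,0,-0.5]
    - [0,0,-1.5]
    - [0,0,-4]
    - [0,0,-8]
    - [0,0,-12]
    - [0,0,-16]
  roll: [0,0,0,0,0,0,0,0,0,0]
  grip: 4.9

```text
time_s: 29.75
tool_pos: [662.4, 75.2, 162.5]
tool_rot: [-3.142, -0.001, -0.085]
contact_force: [0.9, -0.1, -0.6]
gripper_width: 0.574
finger_force: 0.0
```

Emit:
step_arm:
  travel:
    - [-3,0,-4]
    - [-6,0,-8]
    - [-10,0,-10]
    - [-10,0,-10]
    - [-10,0,-10]
    - [-10,0,-10]
  roll: [0,0,0,0,0,0]

```text
time_s: 30.35
tool_pos: [563.1, 83.8, 259.7]
tool_rot: [3.141, 0.0, -0.085]
contact_force: [0.1, 0.6, 0.2]
gripper_width: 0.575
finger_force: 0.0
```

Run:
```python
from h import *
go(560,75,250,-4.8)
f=grab('wrist'); save(f,'w12.png'); hsv=cv2.cvtColor(f['pixels'],cv2.COLOR_RGB2HSV).astype(int); H,S,V=[hsv[...,i] for i in range(3)]
K=f['camera_matrix'];E=f['extrinsics']
def proj(P):
    c=E[:3,:3]@np.array(P,float)+E[:3,3]; a,b,z=c[0],-c[1],-c[2]; r=np.hypot(a,b); th=np.arctan2(r,z); return K[0,2]+K[0,0]*th*a/r,K[1,2]+K[1,1]*th*b/r
p=proj([664,75,16]); c=blob(f,p,((V<125)&(S>60)&(H<20)).astype('uint8'),50); print('rest',cv2.minAreaRect(plane(f,c,17,True)))
for X in([613.8,11.8],[703.8,4.2]):
    try: print('dot',circ(plane(f,blob(f,proj(X+[10]),(H>15)&(H<30)&(S>120),14),10,True)))
    except Exception as e: print(e)
print('lid',circ(plane(f,blob(f,proj([654,-38.5,88]),(V<100)&(S<80),40),88,True)))
```

```text
pos [563.1  83.8 259.7] yaw -4.8 j7 -1.53 t 30.4 grip 0.575 -> travel [-0.24  0.9   0.97] roll -0.0
rest ((663.7583618164062, 74.86051940917969), (43.88248825073242, 109.54143524169922), 85.36461639404297)
dot (array([613.7,  11.4]), np.float64(7.8))
dot (array([703.6,   4. ]), np.float64(7.9))
lid (array([654.1, -37.4]), np.float64(28.3))
```

View pics/w12.png

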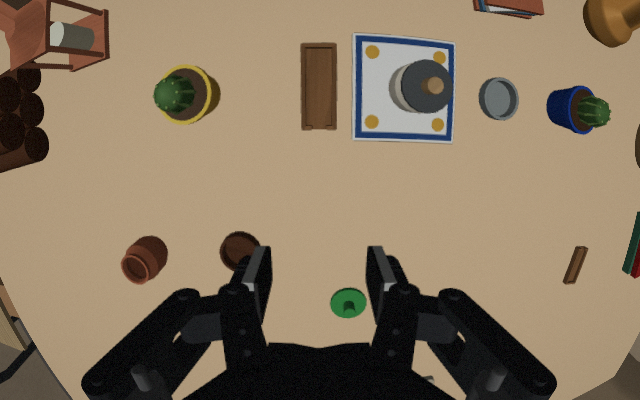

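The rest is at (319,86), within 1 mm and 0.2° of its target. The lidded jar at (425,88) is centred on the tile, and the dish at (498,98) is midway to the blue planter. The terracotta jar, wooden bowl and look-alikes have not been touched. Handing in.

```bash
python3 -c "
from h import *
print(robot.hand_in())"
```

```text
the job is handed in; nothing more can be done
None
```

The job is handed in at about 30 s. In the last views the jar is about 2 mm off the tile's centre, the lid about 2 mm off the jar's axis or less, the dish about 2 mm from the midpoint, and the rest within 1 mm of its target. Nothing else was touched.

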